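Find the check weight among three tins

TASK

The moisture meter's check weight is shut in one of the three identical sample tins that were taken from the little drawer chest. First push the chest's open drawer fully home until it clicks in; then lift the tins one at a time to feel which is the heaviest, setting each one gently back upright where it stood. Finish with the heaviest in the gripper, held still and upright at least 20 cm above the table: do not put it down; the other two stay on the table, and the bowls and timer are left alone.

Things in the scene. Friction and masses are not known exactly. Their poses are not given: they have to be found in the camera images.
- tin_1: one of three identical closed tinplate tins, lid fixed: 62 mm deep (its x), 64 mm wide (its y), 52 mm high; a thin lid lip sticks out 5 mm at the top of its -x side, so grasp across y. Origin: centre of the underside, z up. On the table, over 105 mm between centres. Numbers follow neither place nor weight; 0.1 to 0.7 kg each, one at least 0.15 kg heavier than both others
- tin_2: another of three identical closed tinplate tins, lid fixed: 62 mm deep (its x), 64 mm wide (its y), 52 mm high; a thin lid lip sticks out 5 mm at the top of its -x side, so grasp across y. Origin: centre of the underside, z up. On the table, over 105 mm between centres. Numbers follow neither place nor weight; 0.1 to 0.7 kg each, one at least 0.15 kg heavier than both others
- tin_3: another of three identical closed tinplate tins, lid fixed: 62 mm deep (its x), 64 mm wide (its y), 52 mm high; a thin lid lip sticks out 5 mm at the top of its -x side, so grasp across y. Origin: centre of the underside, z up. On the table, over 105 mm between centres. Numbers follow neither place nor weight; 0.1 to 0.7 kg each, one at least 0.15 kg heavier than both others
- chest_drawer0 (a joint): the chest's drawer, in m: 0 = fully home, grows as it slides out to the front; starts 0.05 to 0.095. About 1 N of friction and a little drag; the last 12 mm meet a sprung catch that needs about 5 N more and, within the last 4 mm, draws the drawer home against a stop and keeps it there
- chest_drawer0_handle (a point): middle of the drawer's steel bar handle (moves with it): level bar 11 mm thick, 105 mm long along this frame's y, 35 mm before the drawer's front, 72 mm above the table. +x of this frame is the way home; push on the bar's -x side with closed fingers from above
- chest: small grey chest with one drawer, fixed to the table: 190 mm deep (x), 210 mm wide (y), 110 mm high; origin at the centre of its underside, front towards its -x
- table: the white prep table, its top level at z = 0; what stands on it presses on it with its weight (origin on the floor under it)
- bowl_1: empty white cupping bowl, black inside, 92 mm across, 60 mm high, behind the tins; origin at the centre of its underside; leave alone
- bowl_2: a second such bowl; leave alone
- brew_timer: flat white brew timer 64x68x17 mm, right of the bowls; origin at the centre of its underside; leave alone
Things that resemble listed ones, but are neither listed nor needed, are in the scene too. What is shaped like the tin_1 but blue or orange is not meant.

How it is judged:
By the outcome, as a careful person would: the job done as asked, in the order asked, and still so for the second after the job is handed in, while the arm keeps its last pose, push and grip.
It also fails if it takes over 72 s, if anything falls off the work surface, if the arm or the gripper's body presses on something with over 40 N, if the wrist force passes 120 N, or if a joint passes its speed limit or range.

ROBOT

A 7-joint arm with a two-finger parallel gripper is mounted at the origin on a cart in front of the work surface, level with it; the furniture and walls round the work are solid. World frame = base frame: x ahead of the robot, y to its left, z up, the work surface at z = 0. Lengths are in m, angles in rad, forces in N, time in s.
With the tool pointing down it reaches from about 0.4 to 0.85 m from the base axis. Payload 10.4 kg.
Tool frame: the origin (TCP) lies at the very end of the fingers, on their centre line; the grasp point (between the pads) lies 19 mm behind it (grip_point_offset is the distance from the TCP to the grasp point, in m); z points along the fingers, y is the line along which they close (so a half turn about z gives the same grasp; the last joint's range is limited). The gripper opens to 87 mm and grips with 3 to 60 N. Pads are 19 mm wide; open, the fingers measure 117 mm over their backs; the gripper's body (75 mm by 190 mm) begins 51 mm behind the grasp point.
Start: joints at [1.185, 0.332, -0.065, 1.46, 0.022, 1.35, -0.088], TCP at [0.222, -0.584, 0.223] pointing down, gripper open.
Joint ranges: [-2.6, 2.6], [-0.5, 2.12], [-1.47, 1.34], [0.16, 2.42], [-1.27, 4.41], [0.06, 2.06], [-2.6, 2.6]. Speed limits (rad/s): [2.22, 2.22, 2.79, 2.79, 3.14, 3.14, 3.14].

INTERFACE

Orientations are given as a unit quaternion [x, y, z, w].
In Python, from bench import * gives the robot as it stands.
- The arm moves only by the tool play_rows, never from a script. Its argument "increments" is text: rows parted by semicolons, each of 7 numbers parted by spaces: the turn, a rotation vector about the tool's x, y, z in rad, then the shift along the tool's x, y, z in m, then the opening, from 0 (shut) to 1 (fully open). A call has 1 to 8 rows; each row is the pose to reach, as a shift and turn from the pose commanded when the call began, along the tool's axes at that moment; what a row does not reach only later rows make up. A row lasts 1/10 s, in which the tool goes at most 50 mm and 8.59 degrees, less where a joint would pass 70% of its speed; a pose out of reach is approached as far as the arm can. A call with a gripper value outside its range is refused whole. The fingers move at their own pace and stop on an object; "grip_force" is the grip in N (left out, the last holds). Time passes only in rows, so rows that repeat a pose let the fingers close. It gives the time, the measured TCP pose, the force, the opening and the grip force at its end, in the units of the state.
- read_state(): the state, without advancing time (a new reading comes with each control period).
- camera(name): name is "scene" or "top"; returns a dict with "color" (384x512x3 uint8, red, green, blue), "fx", "fy", "cx", "cy" (pixels), "camera_from_world" (4x4, takes a point from world to camera coordinates). Camera axes: x right, y down, z forward; pixel columns grow to the right and rows downward; lengths in m; the calibration is good to about 2 mm. A picture is of the moment at which its call begins. There is no depth.
- close_job(): hands the job in; it is judged then, once.
The state is a dict: "time": time; "joint_positions": joint angles; "joint_vel": joint speeds; "joint_torque": joint torques, N m; "ee_pos": TCP position; "eef_rot": TCP orientation; "ft_force": force on the tool from outside, world axes, zero at the start; "torque": the same for the moment, N m; "width": finger opening in m; "grip_force": force on a finger pad.
Only numpy, scipy, OpenCV 4.12 (cv2) and the standard library are available. Lean on these libraries where they do the work, as an engineer would, in place of code of your own. Each camera call takes 0.05 s, during which the arm holds its last target. There are 200 camera calls.

## Working session

There is one attempt and no reset: what is moved stays moved. The work goes in short steps, Python scripts to look and compute and a tool call to move; the robot and the scene stay as the last step left them, time stands still between calls to the robot, and variables do not carry over. Pictures are saved under pics/ and viewed, at most 10 in all, crops included, and the job is handed in when it is done.

Besides the shell and the picture viewer there is one more tool, called after "Call:" as name(argument=value, ...) on one line, values as JSON. play_rows: Moves the arm, as the interface text tells. Its arguments: {"type":"object","properties":{"increments":{"type":"string"},"grip_force":{"type":"number"}},"required":["increments"]}

```bash
mkdir -p pics; python3 - <<'E'
from bench import *
import cv2,numpy as np
for n in("scene","top"):
    c=camera(n);np.savez(n+".npz",**c)
    cv2.imwrite(f"pics/{n}0.png",cv2.resize(c["color"][:,:,::-1],None,fx=1.5,fy=1.5,interpolation=cv2.INTER_CUBIC))
    T=np.linalg.inv(c["camera_from_world"]);print(n,c["fx"],c["cx"],c["cy"],T.round(3).tolist())
s=read_state();print(s)
E
```

```text
scene 459.2850039952643 253.58235352385955 193.39933397657077 [[-0.734, -0.374, 0.567, -0.605], [-0.68, 0.405, -0.612, 1.377], [-0.0, -0.834, -0.551, 0.764], [0.0, 0.0, 0.0, 1.0]]
top 358.1727417443502 254.26069321913317 192.48472326585036 [[-0.008, -0.985, 0.172, 0.254], [-1.0, 0.007, -0.008, 0.108], [0.007, -0.172, -0.985, 1.235], [0.0, 0.0, 0.0, 1.0]]
{'time': 0.1, 'joint_positions': array([ 1.18540931,  0.33279528, -0.06469543,  1.4608214 ,  0.02156717,
        1.34992915, -0.08851711]), 'joint_vel': array([ 1.97841179e-04, -2.23814450e-03,  1.70072920e-04, -2.59112268e-03,
       -5.08739514e-04, -1.22429345e-03, -1.11282033e-05]), 'joint_torque': array([ 1.30756576e-03, -6.24548221e+01,  2.47134443e-02, -3.90721393e+01,
       -6.12518401e-02,  3.65308207e-02,  9.34164609e-05]), 'ee_pos': array([ 0.22168413, -0.58399836,  0.22185901]), 'eef_rot': array([ 9.83593982e-01,  1.80395351e-01, -1.26720797e-04, -6.16896901e-04]), 'ft_force': array([-0.42007517,  0.48871504, -0.52901959]), 'torque': array([-0.01603178, -0.01786569, -0.0444945 ]), 'grip_force': 0.0, 'width': 0.08668280319583434}
```

View pics/scene0.png

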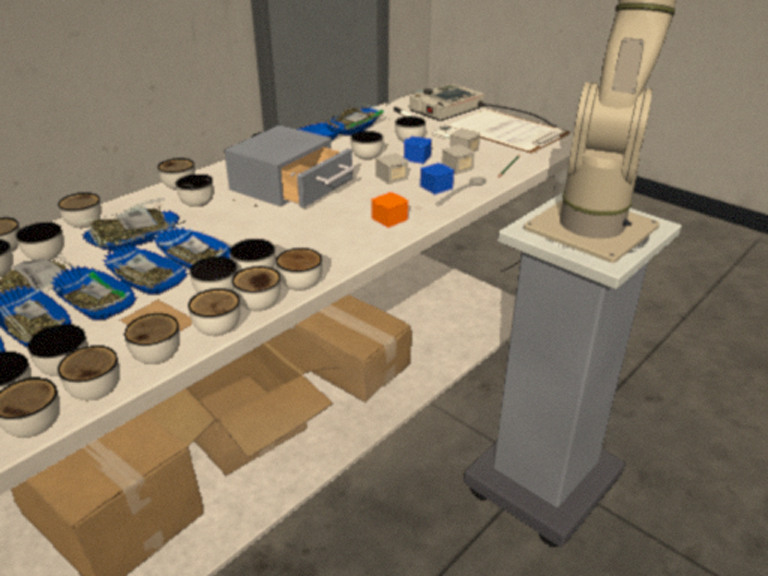

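View pics/top0.png

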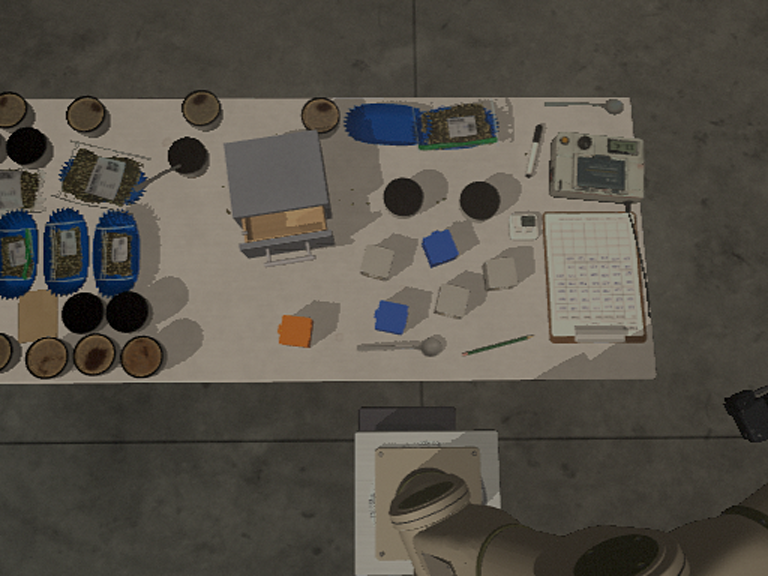

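The top view (1.5x) shows three grey tins at (379,261), (454,299) and (501,271). The look-alikes are blue at (439,247) and (391,316), and orange at (295,331). I choose the grey ones. The drawer handle is at (290,257). I'll check this in a close crop.

```bash
cat > h.py <<'E'
import numpy as np,cv2
def load(n):
    return dict(np.load(n+".npz"))
def ray(c,u,v,z):
    T=np.linalg.inv(c["camera_from_world"]);d=T[:3,:3]@[(u-c["cx"])/c["fx"],(v-c["cy"])/c["fy"],1];o=T[:3,3]
    return o+d*(z-o[2])/d[2]
def proj(c,p):
    q=c["camera_from_world"]@np.r_[p,1];return np.array([c["fx"]*q[0]/q[2]+c["cx"],c["fy"]*q[1]/q[2]+c["cy"]])
E
python3 - <<'E'
from h import *
c=load("top");im=c["color"][:,:,::-1].copy()
cr=im[80:250,145:365];cv2.imwrite("pics/crop.png",cv2.resize(cr,None,fx=3.5,fy=3.5,interpolation=cv2.INTER_CUBIC))
hsv=cv2.cvtColor(im,cv2.COLOR_BGR2HSV)
for u,v in[(252,174),(302,199),(334,181),(274,205),(240,225),(263,178)]:print(u,v,hsv[v,u],im[v,u],ray(c,u,v,.052).round(3))
E
```

```text
252 174 [ 18  44 132] [109 123 132] [0.525 0.105 0.052]
302 199 [ 20  44 128] [106 121 128] [ 0.438 -0.061  0.052]
334 181 [ 19  43 130] [108 122 130] [ 0.499 -0.172  0.052]
274 205 [ 17  41 113] [ 95 105 113] [0.418 0.033 0.052]
240 225 [ 17  41 143] [120 133 143] [0.353 0.146 0.052]
263 178 [ 16  43 113] [ 94 104 113] [0.511 0.068 0.052]
```

View pics/crop.png

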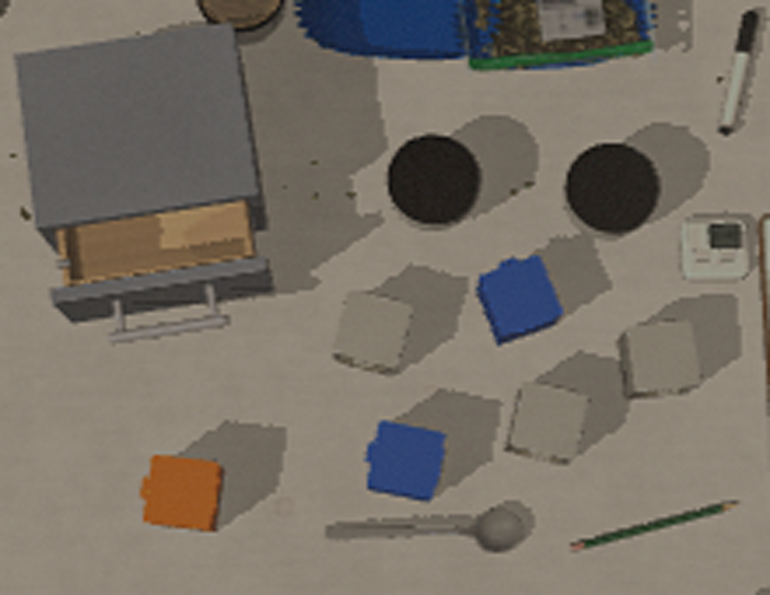

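The crop confirms it. The grey tins are at crop (372,330), (548,422) and (660,357), and the handle bar runs from (112,336) to (228,320). Next I'll enlarge the tins to find the lip sides.

```bash
python3 - <<'E'
from h import *
t=load("top");s=load("scene")
def tile(c,u,v):
    r=c["color"][v-16:v+16,u-16:u+16,::-1].astype(float)
    r=np.clip((r-60)*255/110,0,255) if c is t else r
    return cv2.resize(r.astype(np.uint8),(256,256),interpolation=cv2.INTER_CUBIC)
P=[(252,174),(302,200),(334,182)]
sp=[]
for u,v in P:
    p=ray(t,u,v,.045);q=proj(s,p).round().astype(int);sp.append(tuple(q));print(p.round(3),q)
cv2.imwrite("pics/tiles.png",np.vstack([np.hstack([tile(t,*p) for p in P]),np.hstack([tile(s,*p) for p in sp])]))
E
```

```text
[0.526 0.105 0.045] [262 108]
[ 0.436 -0.062  0.045] [306 102]
[ 0.497 -0.173  0.045] [311  91]
```

View pics/tiles.png

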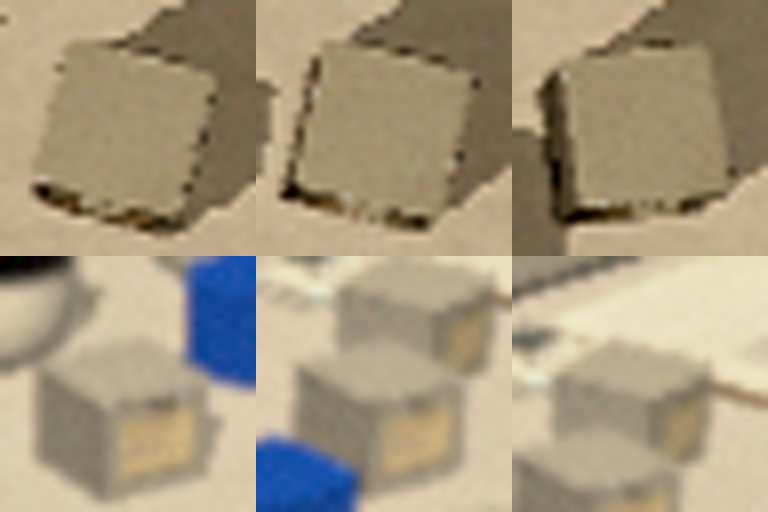

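The grey tins' labelled, lipped sides face the robot. Top-view tile corners are A (65,45) (215,72), B (322,45) (475,75) and C (565,65) (708,45). Now I'll compute the poses.

```bash
cat >> h.py <<'E'
from scipy.spatial.transform import Rotation as R
def goal(yaw): # tool down, tool x at yaw
    c,s=np.cos(yaw),np.sin(yaw);return R.from_matrix([[c,s,0],[s,-c,0],[0,0,-1]])
def inc(p0,q0,p,yaw):
    r0=R.from_quat(q0);return (r0.inv()*goal(yaw)).as_rotvec().round(4),r0.inv().apply(np.array(p)-p0).round(4)
E
python3 - <<'E'
from h import *
from bench import read_state
t=load("top")
T={'A':(252,174,0,[(65,45),(215,72),(180,215),(37,182)]),'B':(302,200,256,[(322,45),(475,75),(435,215),(298,190)]),'C':(334,182,512,[(565,65),(708,45),(728,190),(580,210)])}
for k,(u,v,o,cs) in T.items():
    w=np.array([ray(t,u-16+(x-o+.5)/8-.5,v-16+(y+.5)/8-.5,.052)[:2] for x,y in cs])
    L=[np.linalg.norm(w[i]-w[(i+1)%4]).round(4) for i in range(4)]
    e=[w[0]-w[1],w[0]-w[3],w[1]-w[2]]  # +y, +x,+x
    ys=[np.arctan2(-e[0][0],e[0][1]),np.arctan2(e[1][1],e[1][0]),np.arctan2(e[2][1],e[2][0])]
    y=np.mean(ys);c=(w[0]+w[1])/2-.031*np.array([np.cos(y),np.sin(y)])
    print(k,'L',L,'yaws',np.round(ys,3),y.round(3),'c',c.round(4),'mean',w.mean(0).round(4))
cp=lambda x,y,z:ray(t,145+x/3.5-.35,80+y/3.5-.35,z)
a,b=cp(111,337,.072),cp(229,321,.072);print('bar',a.round(4),b.round(4),np.linalg.norm(a-b),((a+b)/2).round(4),'yaw',np.arctan2(-(a-b)[0],(a-b)[1]))
q=[cp(*p,.11) for p in[(38,228),(260,190),(236,27),(17,57)]]
q=np.array(q);print(q.round(4),[np.linalg.norm(q[i]-q[(i+1)%4]).round(3) for i in range(4)])
for i,j in((1,0),(2,3)):
    d=q[j]-q[i];print('yaw',np.arctan2(-d[0],d[1]))
d=q[2]-q[1];print('yaw',np.arctan2(d[1],d[0]));d=q[3]-q[0];print('yaw',np.arctan2(d[1],d[0]))
m=(a+b)/2;f=(q[0]+q[1])/2;print('bar to front',(f-m).round(4))
s=read_state();print(s['ee_pos'],inc(s['ee_pos'],s['eef_rot'],[.45,-.25,.22],-.1))
E
```

```text
A L [np.float64(0.0648), np.float64(0.0637), np.float64(0.0619), np.float64(0.0606)] yaws [-0.189 -0.199 -0.245] -0.211 c [0.5263 0.1079] mean [0.5263 0.1083]
B L [np.float64(0.0652), np.float64(0.0619), np.float64(0.0578), np.float64(0.0624)] yaws [-0.204 -0.188 -0.309] -0.234 c [ 0.4349 -0.0597] mean [ 0.435  -0.0593]
C L [np.float64(0.0617), np.float64(0.0628), np.float64(0.0632), np.float64(0.0625)] yaws [0.135 0.059 0.084] 0.093 c [ 0.4976 -0.1728] mean [ 0.4973 -0.1722]
bar [0.5153 0.3562 0.072 ] [0.5301 0.2447 0.072 ] 0.11253402872183998 [0.5227 0.3005 0.072 ] yaw 0.1323740061820307
[[0.611  0.419  0.11  ]
 [0.6469 0.2129 0.11  ]
 [0.8105 0.2373 0.11  ]
 [0.7808 0.4457 0.11  ]] [np.float64(0.209), np.float64(0.165), np.float64(0.21), np.float64(0.172)]
yaw 0.17206863702603853
yaw 0.14155161082774392
yaw 0.14854235747712916
yaw 0.15592223038826605
bar to front [0.1063 0.0155 0.038 ]
[ 0.22168413 -0.58399836  0.22185901] (array([-1.200e-03,  3.000e-04,  4.628e-01]), array([ 0.332 , -0.2312,  0.0021]))
```

Call:
play_rows(increments="0 0 0.21 0.332 -0.231 0 0;0 0 0.21 0.332 -0.231 0 0;0 0 0.21 0.332 -0.231 0 0;0 0 0.21 0.332 -0.231 0 0;0 0 0.21 0.332 -0.231 0 0;0 0 0.21 0.332 -0.231 0 0;0 0 0.21 0.332 -0.231 0 0;0 0 0.21 0.332 -0.231 0 0")

```text
time: 0.9
ee_pos: [0.4481, -0.2526, 0.2225]
eef_rot: [0.997, 0.076, -0.0, 0.0]
ft_force: [-0.2, -0.1, -0.0]
width: 0.0308
grip_force: 0.0
```

```bash
python3 - <<'E'
from h import *
from bench import read_state
s=read_state();print(s,inc(s['ee_pos'],s['eef_rot'],[.465,.292,.16],.15))
E
```

```text
{'time': 0.9, 'joint_positions': array([ 0.73472039,  0.10803111, -0.33178548,  1.73519917,  0.03669846,
        1.30442841, -1.02306661]), 'joint_vel': array([-0.57930098,  0.08454229, -0.42952686, -0.0760495 ,  0.07024443,
        0.00875205, -1.01540395]), 'joint_torque': array([  4.57923979, -47.48410463,   0.35700666, -37.25388765,
        -0.30325315,   0.26260078,   2.18086593]), 'ee_pos': array([ 0.4481415 , -0.25256538,  0.22246882]), 'eef_rot': array([ 9.97088114e-01,  7.62579395e-02, -8.38384108e-05,  1.11744339e-04]), 'ft_force': array([-0.15943057, -0.09050139, -0.04738777]), 'torque': array([-0.01342857, -0.01905359, -0.0333692 ]), 'grip_force': 0.0, 'width': 0.03083544061505767} (array([0.0002, 0.0002, 0.0027]), array([ 0.0995, -0.5357,  0.0623]))
```

Call:
play_rows(increments="0 0 0 0.1 -0.4 0 0;0 0 0 0.1 -0.4 0 0;0 0 0 0.1 -0.4 0 0;0 0 0 0.1 -0.4 0 0;0 0 0 0.1 -0.4 0 0;0 0 0 0.1 -0.4 0 0;0 0 0 0.1 -0.4 0 0;0 0 0 0.1 -0.4 0 0")

```text
time: 1.7
ee_pos: [0.4841, 0.1456, 0.2226]
eef_rot: [0.997, 0.076, 0.0, 0.0]
ft_force: [1.7, -0.4, 0.6]
width: 0.0006
grip_force: 0.0
```

Call:
play_rows(increments="0 0 0 0 -0.136 0.06 0;0 0 0 0 -0.136 0.06 0;0 0 0 0 -0.136 0.06 0;0 0 0 0 -0.136 0.06 0;0 0 0 0 -0.136 0.06 0;0 0 0 0 -0.136 0.06 0")

```text
time: 2.3
ee_pos: [0.4642, 0.2772, 0.1626]
eef_rot: [0.997, 0.076, 0.0, 0.0]
ft_force: [-1.0, 0.7, 0.1]
width: 0.0005
grip_force: 0.0
```

```bash
python3 - <<'E'
from h import *
from bench import *
s=read_state();print(s['ee_pos'],s['eef_rot'],s['joint_positions'],inc(s['ee_pos'],s['eef_rot'],[.465,.292,.058],.15))
c=camera("top");np.savez("top1.npz",**c)
print(proj(c,[.5227,.3005,.072]),proj(c,[.465,.292,.16]))
v=np.hstack([cv2.resize(x["color"][100:200,a:a+130,::-1],(390,300)) for x,a in((c,130),(camera("scene"),130))]);cv2.imwrite("pics/p1.png",v)
E
```

```text
[0.46423535 0.27719609 0.16258428] [9.97136894e-01 7.56168145e-02 6.55226587e-05 3.27268221e-04] [ 0.0628549   0.283      -0.79271125  1.73087801  0.21427109  1.21722831
 -2.2042436 ] (array([ 0.0007, -0.0001,  0.0014]), array([ 0.003 , -0.0146,  0.1046]))
[193.23526646 173.64672443] [190.98743067 185.61147753]
```

View pics/p1.png

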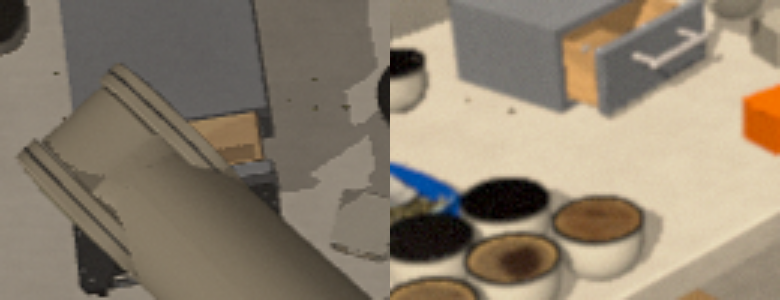

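The picture shows the hand before the drawer, not touching it: the handle is at about (670,55) and the drawer is open. Now I'll lower and push.

Call:
play_rows(increments="0 0 0 0.003 -0.014 0.05 0;0 0 0 0.003 -0.014 0.104 0;0 0 0 0.003 -0.014 0.104 0;0 0 0 0.015 -0.014 0.104 0;0 0 0 0.03 -0.014 0.104 0;0 0 0 0.045 -0.014 0.104 0;0 0 0 0.06 -0.014 0.104 0;0 0 0 0.075 -0.014 0.104 0")

```text
time: 3.2
ee_pos: [0.5387, 0.3038, 0.0621]
eef_rot: [0.997, 0.076, 0.002, -0.001]
ft_force: [-1.4, 1.3, -0.9]
width: 0.0003
grip_force: 0.8
```

Call:
play_rows(increments="0 0 0 0.01 0 0 0;0 0 0 0.018 0 0 0;0 0 0 0.024 0 0 0;0 0 0 0.028 0 0 0;0 0 0 0.032 0 0 0")

```text
time: 3.7
ee_pos: [0.564, 0.3081, 0.0597]
eef_rot: [0.997, 0.077, -0.004, 0.001]
ft_force: [-32.8, -11.5, 24.4]
width: 0.0004
grip_force: 17.1
```

Call:
play_rows(increments="0 0 0 -0.03 0 0 0;0 0 0 -0.03 0 0 0")

```text
time: 3.9
ee_pos: [0.5355, 0.3042, 0.0595]
eef_rot: [0.997, 0.077, -0.0, 0.0]
ft_force: [0.8, 0.9, 0.1]
width: 0.0002
grip_force: 0.0
```

```bash
python3 - <<'E'
from h import *
from bench import *
s=read_state();print(s['ee_pos'],s['ft_force'])
c=camera("scene");np.savez("s1.npz",**c)
cv2.imwrite("pics/p2.png",cv2.resize(c["color"][40:160,130:290,::-1],(800,600),interpolation=cv2.INTER_CUBIC))
E
```

```text
[0.53552453 0.30423693 0.05950116] [0.78874451 0.85041335 0.09675043]
```

View pics/p2.png

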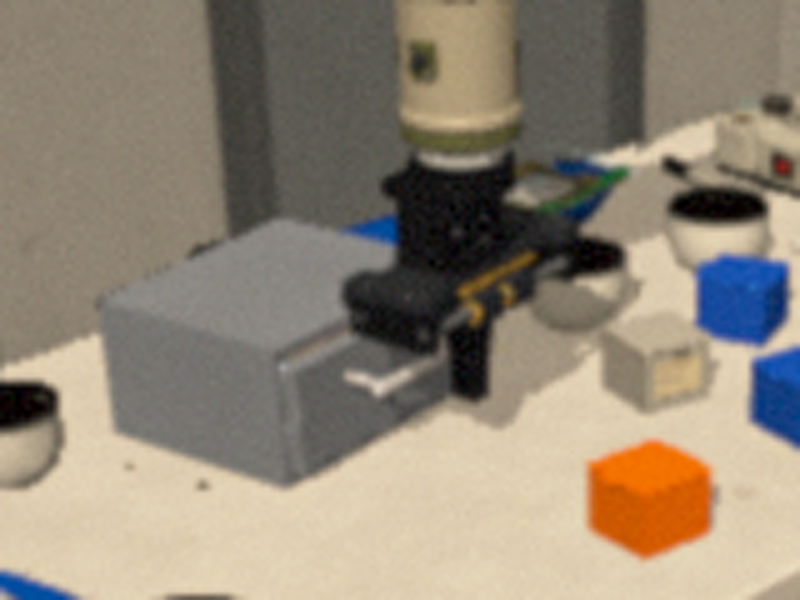

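The drawer looks home: its front is flush at (290,370), and the 33 N means it reached the stop. I'll raise, check from the top and go to tin A.

Call:
play_rows(increments="0 0 0 -0.02 0 -0.05 0;0 0 0 -0.02 0 -0.1 0;0 0 0 -0.02 0.05 -0.1 0;0 0 0.1 -0.02 0.1 -0.1 1;0 0 0.2 0 0.15 -0.1 1;0 0 0.36 0.01 0.195 -0.1 1;0 0 0.36 0.01 0.195 -0.1 1;0 0 0.36 0.01 0.195 -0.1 1")

```text
time: 4.75
ee_pos: [0.5786, 0.111, 0.1594]
eef_rot: [0.994, -0.105, 0.001, -0.0]
ft_force: [-0.5, 0.3, -0.8]
width: 0.0323
grip_force: 0.0
```

```bash
python3 - <<'E'
from h import *
from bench import *
s=read_state();print(s['ee_pos'],s['eef_rot'],s['width'],inc(s['ee_pos'],s['eef_rot'],[.5263,.1079,.012],-.2))
c=camera("top");d=camera("scene")
cv2.imwrite("pics/p3.png",np.hstack([cv2.resize(x[...,::-1],(400,400),interpolation=cv2.INTER_CUBIC) for x in(c["color"][80:200,140:260],d["color"][75:175,140:240])]))
E
```

```text
[0.57856021 0.11101253 0.1593962 ] [ 9.94484069e-01 -1.04884826e-01  7.71578267e-04 -1.16664788e-04] 0.03233355290485927 (array([-0.0004, -0.0015, -0.0102]), array([-0.0507,  0.014 ,  0.1473]))
```

View pics/p3.png

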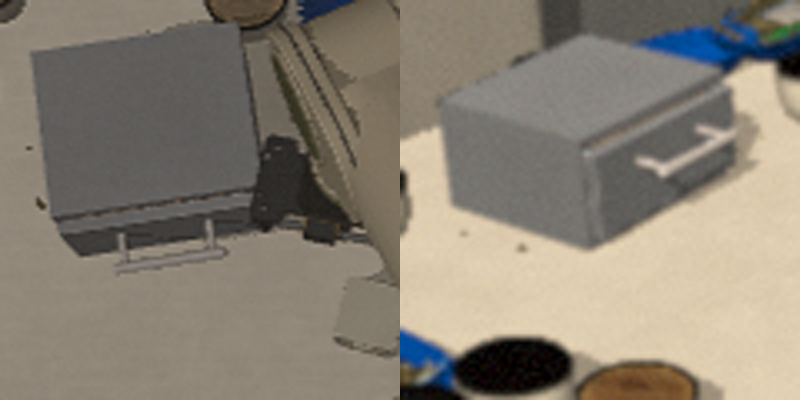

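The bar has moved to crop (171,260), about 52 mm inward, and the panel sits against the carcass, so it is home. Now tin A.

Call:
play_rows(increments="0 0 0 -0.051 0.014 0 1;0 0 0 -0.051 0.014 0 1;0 0 0 -0.051 0.014 0.03 1;0 0 0 -0.051 0.014 0.06 1;0 0 0 -0.051 0.014 0.06 1")

```text
time: 5.35
ee_pos: [0.522, 0.1102, 0.0959]
eef_rot: [0.995, -0.102, -0.002, 0.001]
ft_force: [0.4, 0.3, -0.2]
width: 0.0801
grip_force: 0.0
```

```bash
python3 - <<'E'
from h import *
from bench import *
t=load("top")
b=ray(t,140+171*.3,80+259.5*.3,.072);print('bar now',b)
s=read_state();print(s['ee_pos'],s['ft_force'],s['width'],inc(s['ee_pos'],s['eef_rot'],[.5263,.1079,.012],-.2))
E
```

```text
bar now [0.57694872 0.30812857 0.072     ]
[0.52201459 0.11016478 0.09586023] [ 0.43264336  0.29451303 -0.15186717] 0.0801305457909868 (array([ 0.0017,  0.0047, -0.004 ]), array([0.0051, 0.0012, 0.0838]))
```

Call:
play_rows(increments="0 0 0 0.005 0.001 0.03 1;0 0 0 0.005 0.001 0.06 1;0 0 0 0.005 0.001 0.083 1;0 0 0 0.005 0.001 0.083 1;0 0 0 0.005 0.001 0.083 0.7;0 0 0 0.005 0.001 0.083 0.65;0 0 0 0.005 0.001 0.083 0.5;0 0 0 0.005 0.001 0.083 0.5", grip_force=30)

```text
time: 6.15
ee_pos: [0.5299, 0.1076, 0.0167]
eef_rot: [0.995, -0.103, 0.001, -0.0]
ft_force: [-1.0, -1.0, 6.6]
width: 0.0637
grip_force: 29.8
```

Call:
play_rows(increments="0 0 0 0 0 0 0.5;0 0 0 0 0 0 0.5")

```text
time: 6.35
ee_pos: [0.5299, 0.1076, 0.0167]
eef_rot: [0.995, -0.104, 0.001, -0.0]
ft_force: [-1.6, -0.6, 7.1]
width: 0.0639
grip_force: 29.7
```

Call:
play_rows(increments="0 0 0 0 0 -0.01 0.5;0 0 0 0 0 -0.025 0.5;0 0 0 0 0 -0.04 0.5;0 0 0 0 0 -0.05 0.5;0 0 0 0 0 -0.05 0.5;0 0 0 0 0 -0.05 0.5;0 0 0 0 0 -0.05 0.5;0 0 0 0 0 -0.05 0.5")

```text
time: 7.15
ee_pos: [0.5287, 0.1073, 0.0649]
eef_rot: [0.995, -0.103, -0.001, 0.0]
ft_force: [-0.5, -0.2, -5.3]
width: 0.0639
grip_force: 29.5
```

Call:
play_rows(increments="0 0 0 0 0 0 0.5;0 0 0 0 0 0 0.5")

```text
time: 7.35
ee_pos: [0.5289, 0.1074, 0.0652]
eef_rot: [0.995, -0.103, -0.0, 0.0]
ft_force: [-0.8, 0.2, -4.6]
width: 0.0637
grip_force: 29.5
```

```bash
python3 - <<'E'
from h import *
from bench import *
s=read_state();print(s)
E
```

```text
{'time': 7.35, 'joint_positions': array([ 0.26122134,  0.36575832, -0.63680299,  1.83374689,  0.25150871,
        1.02393317, -2.25405502]), 'joint_vel': array([ 0.00078925, -0.00143516, -0.00142021, -0.00193018,  0.00110418,
       -0.00050845, -0.00048322]), 'joint_torque': array([ 8.46934214e-03, -5.46750534e+01, -7.89721459e+00, -3.51372707e+01,
        2.79508461e-02, -6.86876220e-02, -9.90896369e-04]), 'ee_pos': array([0.52894773, 0.10737949, 0.06523887]), 'eef_rot': array([ 9.94642871e-01, -1.03370683e-01, -2.41779338e-04,  5.77965530e-05]), 'ft_force': array([-0.75695365,  0.17010044, -4.62513023]), 'torque': array([0.06918546, 0.01890283, 0.00752353]), 'grip_force': 29.45539173168072, 'width': 0.06371758807316695}
```

Call:
play_rows(increments="0 0 0 0 0 0.015 0.5;0 0 0 0 0 0.03 0.5;0 0 0 0 0 0.038 0.5;0 0 0 0 0 0.042 0.5;0 0 0 0 0 0.045 0.5;0 0 0 0 0 0.047 0.5;0 0 0 0 0 0.048 0.5;0 0 0 0 0 0.048 0.5")

```text
time: 8.15
ee_pos: [0.5293, 0.1074, 0.0177]
eef_rot: [0.995, -0.103, 0.0, 0.0]
ft_force: [-0.2, 0.1, -4.7]
width: 0.0639
grip_force: 29.5
```

Call:
play_rows(increments="0 0 0 0 0 0 0.5;0 0 0 0 0 0 0.5")

```text
time: 8.35
ee_pos: [0.5293, 0.1074, 0.0178]
eef_rot: [0.995, -0.103, 0.0, -0.0]
ft_force: [-1.0, 0.0, -4.4]
width: 0.0634
grip_force: 29.5
```

Steady at 4.5 N and still about 1 mm off the table. I'll lower a little more, then release.

Call:
play_rows(increments="0 0 0 0 0 0.001 0.5;0 0 0 0 0 0.0015 0.5;0 0 0 0 0 0.0015 0.5;0 0 0 0 0 0.0015 0.5")

```text
time: 8.75
ee_pos: [0.5294, 0.1074, 0.0167]
eef_rot: [0.995, -0.103, 0.0, 0.0]
ft_force: [-3.9, -0.7, 5.9]
width: 0.064
grip_force: 29.6
```

Call:
play_rows(increments="0 0 0 0 0 0 1;0 0 0 0 0 0 1;0 0 0 0 0 0 1;0 0 0 0 0 0 1;0 0 0 0 0 -0.03 1;0 0 0 0 0 -0.07 1;0 0 0 0 0 -0.1 1;0 0 0 0 0 -0.1 1")

```text
time: 9.55
ee_pos: [0.5316, 0.1082, 0.1203]
eef_rot: [0.995, -0.103, 0.003, -0.001]
ft_force: [0.6, 0.0, -0.8]
width: 0.0871
grip_force: 0.0
```

```bash
python3 - <<'E'
from h import *
from bench import *
s=read_state();print(s['ee_pos'],s['ft_force'],s['width'],s['joint_positions'],inc(s['ee_pos'],s['eef_rot'],[.4349,-.0597,.115],-.205))
E
```

```text
[0.53161068 0.10823663 0.12031026] [ 0.56281219  0.04972966 -0.75956123] 0.08710562574187726 [ 0.28546251  0.29866228 -0.65898026  1.78404394  0.20338504  1.12006813
 -2.21798003] (array([-0.0022, -0.0067, -0.0021]), array([-0.0601,  0.1842,  0.0045]))
```

Call:
play_rows(increments="0 0 0 -0.06 0.184 0 1;0 0 0 -0.06 0.184 0 1;0 0 0 -0.06 0.184 0 1;0 0 0 -0.06 0.184 0 1;0 0 0 -0.06 0.184 0 1;0 0 0 -0.06 0.184 0.02 1;0 0 0 -0.06 0.184 0.03 1;0 0 0 -0.06 0.184 0.03 1")

```text
time: 10.35
ee_pos: [0.4315, -0.0597, 0.0845]
eef_rot: [0.995, -0.103, -0.002, -0.0]
ft_force: [0.4, -0.3, -0.3]
width: 0.0871
grip_force: 0.0
```

```bash
python3 - <<'E'
from h import *
from bench import *
s=read_state();print(s['ee_pos'],s['ft_force'],s['joint_positions'],inc(s['ee_pos'],s['eef_rot'],[.4349,-.0597,.015],-.205))
c=camera("top");cv2.imwrite("pics/p4.png",cv2.resize(c["color"][120:240,220:380,::-1],(800,600),interpolation=cv2.INTER_CUBIC))
E
```

```text
[ 0.43150153 -0.05967844  0.08450349] [ 0.41910652 -0.26098294 -0.32865203] [ 0.59282361  0.0929182  -0.57441067  2.07051887  0.05896912  0.99673414
 -1.78891486] (array([-0.0004,  0.0031, -0.0013]), array([ 0.0035, -0.0006,  0.0695]))
```

View pics/p4.png

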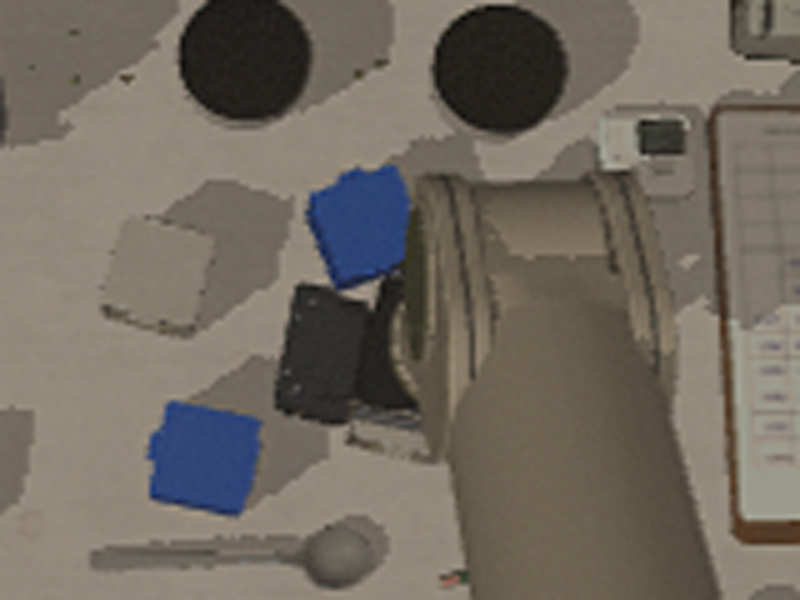

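Tin A stands upright in its place at (158,275), and the gripper is over tin B. I'll lower and grip.

Call:
play_rows(increments="0 0 0 0.003 0 0.03 1;0 0 0 0.003 0 0.055 1;0 0 0 0.003 0 0.068 1;0 0 0 0.003 0 0.068 1;0 0 0 0.003 0 0.068 0.5;0 0 0 0.003 0 0.068 0.5;0 0 0 0.003 0 0.068 0.5;0 0 0 0.003 0 0.068 0.5")

```text
time: 11.2
ee_pos: [0.4361, -0.061, 0.0188]
eef_rot: [0.995, -0.103, 0.001, 0.0]
ft_force: [0.2, 0.3, 3.4]
width: 0.0631
grip_force: 30.1
```

Call:
play_rows(increments="0 0 0 0 0 0 0.5;0 0 0 0 0 0 0.5")

```text
time: 11.4
ee_pos: [0.4361, -0.0609, 0.0188]
eef_rot: [0.995, -0.103, 0.001, 0.0]
ft_force: [-1.7, 1.1, 7.6]
width: 0.0633
grip_force: 30.0
```

Call:
play_rows(increments="0 0 0 0 0 -0.01 0.5;0 0 0 0 0 -0.025 0.5;0 0 0 0 0 -0.04 0.5;0 0 0 0 0 -0.05 0.5;0 0 0 0 0 -0.05 0.5;0 0 0 0 0 -0.05 0.5;0 0 0 0 0 -0.05 0.5;0 0 0 0 0 -0.05 0.5")

```text
time: 12.2
ee_pos: [0.435, -0.0609, 0.0674]
eef_rot: [0.995, -0.103, -0.001, -0.0]
ft_force: [0.7, -0.2, -1.7]
width: 0.0629
grip_force: 29.8
```

Call:
play_rows(increments="0 0 0 0 0 0 0.5;0 0 0 0 0 0 0.5")

```text
time: 12.4
ee_pos: [0.4353, -0.0609, 0.0678]
eef_rot: [0.995, -0.103, -0.0, -0.0]
ft_force: [-0.2, -0.4, -2.4]
width: 0.0626
grip_force: 29.8
```

B weighs about 2 N, lighter than A. I'll put it back.

Call:
play_rows(increments="0 0 0 0 0 0.015 0.5;0 0 0 0 0 0.03 0.5;0 0 0 0 0 0.038 0.5;0 0 0 0 0 0.042 0.5;0 0 0 0 0 0.045 0.5;0 0 0 0 0 0.047 0.5;0 0 0 0 0 0.0485 0.5;0 0 0 0 0 0.0495 0.5")

```text
time: 13.2
ee_pos: [0.4357, -0.061, 0.0187]
eef_rot: [0.995, -0.103, 0.0, 0.0]
ft_force: [-4.6, 0.1, 12.3]
width: 0.063
grip_force: 30.1
```

Call:
play_rows(increments="0 0 0 0 0 0 0.5;0 0 0 0 0 0 0.5")

```text
time: 13.4
ee_pos: [0.4357, -0.061, 0.0188]
eef_rot: [0.995, -0.103, 0.0, 0.0]
ft_force: [-0.9, 0.6, 1.8]
width: 0.0633
grip_force: 29.9
```

It is on the table. I'll release, raise and go to C.

Call:
play_rows(increments="0 0 0 0 0 0 1;0 0 0 0 0 0 1;0 0 0 0 0 0 1;0 0 0 0 0 0 1;0 0 0 0 0 -0.03 1;0 0 0 0 0 -0.07 1;0 0 0 0 0 -0.1 1;0 0 0 0 0 -0.1 1")

```text
time: 14.2
ee_pos: [0.438, -0.0612, 0.1224]
eef_rot: [0.995, -0.103, 0.003, 0.001]
ft_force: [-0.1, -0.5, 0.5]
width: 0.0869
grip_force: 0.0
```

```bash
python3 - <<'E'
from h import *
from bench import *
s=read_state();print(s['ee_pos'],s['ft_force'],s['width'],inc(s['ee_pos'],s['eef_rot'],[.4976,-.1728,.12],.09))
E
```

```text
[ 0.43798917 -0.06122534  0.12238234] [-0.12277849 -0.52360519  0.51552449] 0.08689789991605754 (array([ 0.0016, -0.0066, -0.2972]), array([0.0813, 0.0969, 0.003 ]))
```

Call:
play_rows(increments="0 0 -0.297 0.081 0.097 0 1;0 0 -0.297 0.081 0.097 0 1;0 0 -0.297 0.081 0.097 0 1;0 0 -0.297 0.081 0.097 0 1;0 0 -0.297 0.081 0.097 0.02 1;0 0 -0.297 0.081 0.097 0.03 1;0 0 -0.297 0.081 0.097 0.03 1")

```text
time: 14.9
ee_pos: [0.4934, -0.1715, 0.0868]
eef_rot: [0.999, 0.045, -0.002, -0.001]
ft_force: [-0.7, -0.1, -0.3]
width: 0.0869
grip_force: 0.0
```

```bash
python3 - <<'E'
from h import *
from bench import *
s=read_state();print(s['ee_pos'],s['ft_force'],s['joint_positions'],inc(s['ee_pos'],s['eef_rot'],[.4976,-.1728,.017],.09))
c=camera("top");cv2.imwrite("pics/p5.png",cv2.resize(c["color"][120:240,220:380,::-1],(800,600),interpolation=cv2.INTER_CUBIC))
E
```

```text
[ 0.49340415 -0.17154261  0.08675384] [-0.72966526 -0.06266861 -0.32618971] [ 0.68795206  0.27535252 -0.4974268   1.86362395  0.15002036  1.042916
 -1.35023238] (array([-0.0016,  0.003 ,  0.0005]), array([0.0043, 0.0017, 0.0697]))
```

View pics/p5.png

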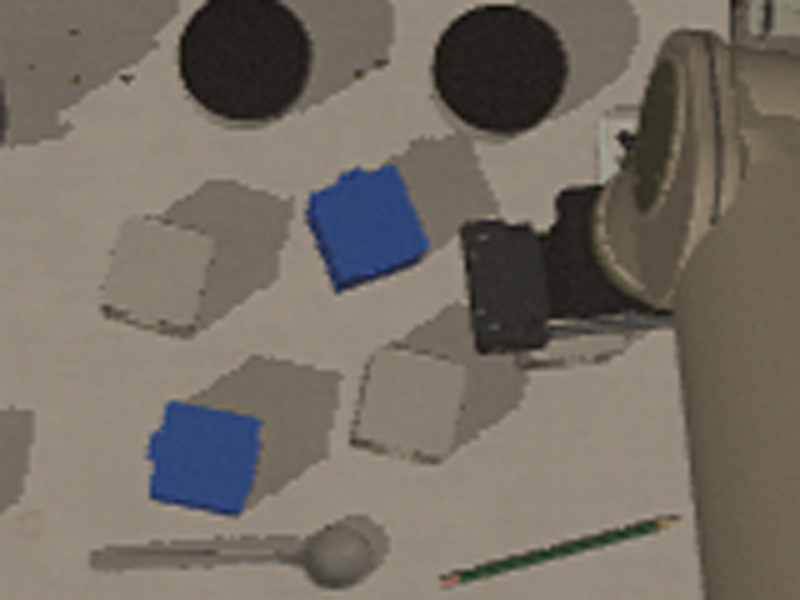

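Tins A (158,275) and B (410,403) both stand where they were, and the gripper is over C.

Call:
play_rows(increments="0 0 0 0.004 0.001 0.03 1;0 0 0 0.004 0.001 0.055 1;0 0 0 0.004 0.001 0.069 1;0 0 0 0.004 0.001 0.069 1;0 0 0 0.004 0.001 0.069 0.5;0 0 0 0.004 0.001 0.069 0.5;0 0 0 0.004 0.001 0.069 0.5;0 0 0 0.004 0.001 0.069 0.5")

```text
time: 15.75
ee_pos: [0.4993, -0.1732, 0.0203]
eef_rot: [0.999, 0.045, 0.001, 0.0]
ft_force: [-0.3, 1.0, 5.3]
width: 0.0629
grip_force: 23.6
```

Call:
play_rows(increments="0 0 0 0 0 0 0.5;0 0 0 0 0 0 0.5")

```text
time: 15.95
ee_pos: [0.4993, -0.1733, 0.0203]
eef_rot: [0.999, 0.045, 0.0, 0.0]
ft_force: [-1.1, 0.2, 6.9]
width: 0.063
grip_force: 30.1
```

Call:
play_rows(increments="0 0 0 0 0 -0.01 0.5;0 0 0 0 0 -0.025 0.5;0 0 0 0 0 -0.04 0.5;0 0 0 0 0 -0.05 0.5;0 0 0 0 0 -0.05 0.5;0 0 0 0 0 -0.05 0.5;0 0 0 0 0 -0.05 0.5;0 0 0 0 0 -0.05 0.5")

```text
time: 16.75
ee_pos: [0.4984, -0.173, 0.0689]
eef_rot: [0.999, 0.045, -0.0, -0.0]
ft_force: [-0.6, 0.8, -1.9]
width: 0.063
grip_force: 30.1
```

Call:
play_rows(increments="0 0 0 0 0 0 0.5;0 0 0 0 0 0 0.5")

```text
time: 16.95
ee_pos: [0.4987, -0.1731, 0.0693]
eef_rot: [0.999, 0.045, -0.0, -0.0]
ft_force: [0.2, 0.1, -1.2]
width: 0.0627
grip_force: 30.1
```

C weighs about 1.5 N, so A at 4.5 N is the heaviest. I'll put C back.

Call:
play_rows(increments="0 0 0 0 0 0.015 0.5;0 0 0 0 0 0.03 0.5;0 0 0 0 0 0.038 0.5;0 0 0 0 0 0.042 0.5;0 0 0 0 0 0.045 0.5;0 0 0 0 0 0.047 0.5;0 0 0 0 0 0.0485 0.5;0 0 0 0 0 0.049 0.5")

```text
time: 17.75
ee_pos: [0.499, -0.1733, 0.0207]
eef_rot: [0.999, 0.045, 0.0, 0.0]
ft_force: [-0.1, 0.2, -1.8]
width: 0.0629
grip_force: 30.1
```

Call:
play_rows(increments="0 0 0 0 0 0 0.5;0 0 0 0 0 0 0.5")

```text
time: 17.95
ee_pos: [0.499, -0.1733, 0.0208]
eef_rot: [0.999, 0.045, 0.0, 0.0]
ft_force: [-0.1, -0.9, -1.8]
width: 0.0628
grip_force: 30.1
```

Call:
play_rows(increments="0 0 0 0 0 0.0007 0.5;0 0 0 0 0 0.001 0.5;0 0 0 0 0 0.001 0.5")

```text
time: 18.25
ee_pos: [0.4991, -0.1733, 0.0203]
eef_rot: [0.999, 0.045, 0.0, 0.0]
ft_force: [-3.2, 0.5, 6.7]
width: 0.0631
grip_force: 30.1
```

Call:
play_rows(increments="0 0 0 0 0 0 1;0 0 0 0 0 0 1;0 0 0 0 0 0 1;0 0 0 0 0 0 1;0 0 0 0 0 -0.03 1;0 0 0 0 0 -0.07 1;0 0 0 0 0 -0.1 1;0 0 0 0 0 -0.1 1")

```text
time: 19.05
ee_pos: [0.5014, -0.1738, 0.1238]
eef_rot: [0.999, 0.045, 0.003, 0.002]
ft_force: [0.6, -0.2, -0.0]
width: 0.0868
grip_force: 0.0
```

```bash
python3 - <<'E'
from h import *
from bench import *
s=read_state();print(s['ee_pos'],s['ft_force'],s['width'],inc(s['ee_pos'],s['eef_rot'],[.5293,.1074,.12],-.207))
E
```

```text
[ 0.50138433 -0.17377042  0.12381941] [ 0.59610892 -0.17106264 -0.01279528] 0.08680198489051752 (array([ 0.0024, -0.0067,  0.2968]), array([ 0.053 , -0.2775,  0.0032]))
```

Call:
play_rows(increments="0 0 0.297 0.053 -0.277 0 1;0 0 0.297 0.053 -0.277 0 1;0 0 0.297 0.053 -0.277 0 1;0 0 0.297 0.053 -0.277 0 1;0 0 0.297 0.053 -0.277 0 1;0 0 0.297 0.053 -0.277 0 1;0 0 0.297 0.053 -0.277 0.03 1;0 0 0.297 0.053 -0.277 0.03 1")

```text
time: 19.85
ee_pos: [0.5243, 0.1081, 0.086]
eef_rot: [0.995, -0.102, -0.003, 0.001]
ft_force: [-0.5, -0.8, -0.3]
width: 0.0867
grip_force: 0.0
```

```bash
python3 - <<'E'
from h import *
from bench import *
s=read_state();print(s['ee_pos'],s['ft_force'],s['joint_positions'],inc(s['ee_pos'],s['eef_rot'],[.5293,.1074,.018],-.207))
E
```

```text
[0.5242597  0.10808826 0.08604447] [-0.50240777 -0.78915094 -0.26486258] [ 0.26053505  0.33071436 -0.63441787  1.82370685  0.22022804  1.06432692
 -2.23215261] (array([0.0017, 0.0056, 0.0024]), array([ 0.0055, -0.0005,  0.068 ]))
```

Call:
play_rows(increments="0 0 0 0.004 0 0.03 1;0 0 0 0.004 0 0.055 1;0 0 0 0.004 0 0.068 1;0 0 0 0.004 0 0.068 1;0 0 0 0.004 0 0.068 0.5;0 0 0 0.004 0 0.068 0.5;0 0 0 0.004 0 0.068 0.5;0 0 0 0.004 0 0.068 0.5")

```text
time: 20.65
ee_pos: [0.5312, 0.1067, 0.0223]
eef_rot: [0.995, -0.103, 0.001, -0.0]
ft_force: [-1.9, -2.1, 5.5]
width: 0.0637
grip_force: 29.5
```

Call:
play_rows(increments="0 0 0 0 0 0 0.5;0 0 0 0 0 0 0.5")

```text
time: 20.85
ee_pos: [0.5313, 0.1067, 0.0223]
eef_rot: [0.995, -0.103, 0.001, -0.0]
ft_force: [-1.7, -0.7, 6.3]
width: 0.0637
grip_force: 29.5
```

Call:
play_rows(increments="0 0 0 0 0 -0.01 0.5;0 0 0 0 0 -0.03 0.5;0 0 0 0 0 -0.06 0.5;0 0 0 0 0 -0.09 0.5;0 0 0 0 0 -0.12 0.5;0 0 0 0 0 -0.14 0.5;0 0 0 0 0 -0.15 0.5;0 0 0 0 0 -0.15 0.5")

```text
time: 21.65
ee_pos: [0.531, 0.1067, 0.1724]
eef_rot: [0.995, -0.103, 0.001, -0.0]
ft_force: [0.3, 0.8, -5.5]
width: 0.0638
grip_force: 29.4
```

Call:
play_rows(increments="0 0 0 0 0 -0.02 0.5;0 0 0 0 0 -0.045 0.5;0 0 0 0 0 -0.07 0.5;0 0 0 0 0 -0.09 0.5;0 0 0 0 0 -0.1 0.5;0 0 0 0 0 -0.1 0.5;0 0 0 0 0 -0.1 0.5;0 0 0 0 0 -0.1 0.5")

```text
time: 22.45
ee_pos: [0.5301, 0.1064, 0.2699]
eef_rot: [0.995, -0.103, -0.001, 0.0]
ft_force: [0.4, 0.4, -5.2]
width: 0.0634
grip_force: 29.4
```

Call:
play_rows(increments="0 0 0 0 0 0 0.5;0 0 0 0 0 0 0.5;0 0 0 0 0 0 0.5;0 0 0 0 0 0 0.5;0 0 0 0 0 0 0.5")

```text
time: 22.95
ee_pos: [0.5307, 0.1066, 0.2716]
eef_rot: [0.995, -0.103, 0.0, 0.0]
ft_force: [-0.4, -0.0, -5.2]
width: 0.0637
grip_force: 29.4
```

```bash
python3 - <<'E'
from h import *
from bench import *
s=read_state();print(s['ee_pos'],s['ft_force'],s['width'],abs(s['joint_vel']).max())
d=camera("scene");cv2.imwrite("pics/p6.png",cv2.resize(d["color"][20:170,130:330,::-1],(800,600),interpolation=cv2.INTER_CUBIC))
E
```

```text
[0.53073879 0.10663753 0.27155111] [-0.4456485  -0.0313331  -5.20349069] 0.06370843148850822 0.0017979353293522682
```

View pics/p6.png

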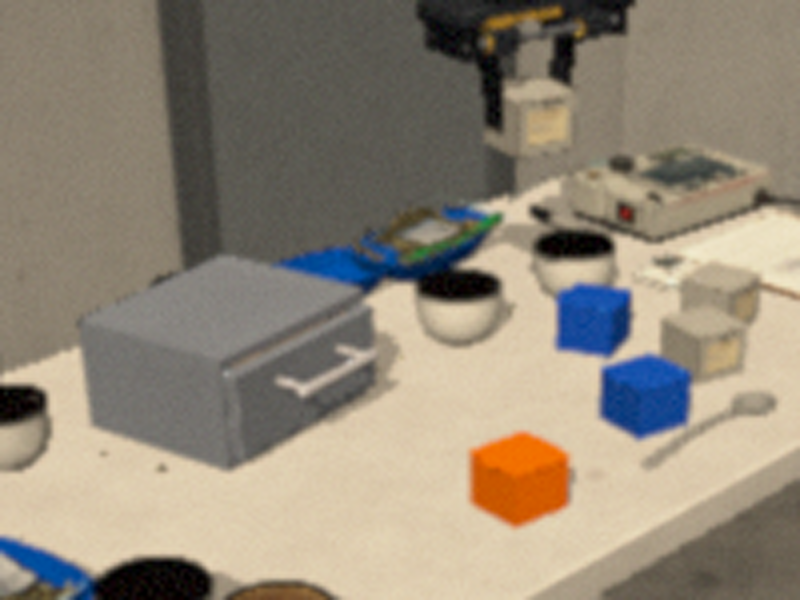

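The tin is held upright at (540,115) with its underside about 25 cm up. The other two stand at (720,290) and (702,343), and the drawer is shut. I'll hand the job in.

```bash
python3 -c "
from bench import *
print(close_job())"
```

```text
the job is handed in; nothing more can be done
None
```

I pushed the drawer home, weighed the three tins and handed the job in with the heaviest (about 4.5–5 N, against roughly 2 N and 1.5 N) held still and upright, underside about 25 cm up; the other two are back on the table.

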